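Open the specimen case onto its back rest and put the sample away

ROBOT

A 7-joint arm with a two-finger parallel gripper is mounted at the origin on a cart in front of the work surface, level with it; the furniture and walls round the work are solid. World frame = base frame: x ahead of the robot, y to its left, z up, the work surface at z = 0. Lengths are in m, angles in rad, forces in N, time in s.
With the tool pointing down it reaches from about 0.4 to 0.85 m from the base axis. Payload 10.4 kg.
Tool frame: the origin (TCP) lies between the finger pads; the fingertips stand ahead of it and the grasp point (between the pads) lies 3 mm ahead of it (r.tips_ahead is the z of the fingertips in the tool frame, in m); z points along the fingers, y is the line along which they close (so a half turn about z gives the same grasp; the last joint's range is limited). The gripper opens to 87 mm and grips with 3 to 60 N. Pads are 19 mm wide; open, the fingers measure 117 mm over their backs; the gripper's body (75 mm by 190 mm) begins 51 mm behind the grasp point.
Start: joints at [1.102, 0.332, -0.065, 1.46, 0.022, 1.35, -0.088], TCP at [0.27, -0.564, 0.224] pointing down, gripper open.
Joint ranges: [-2.6, 2.6], [-0.5, 2.12], [-1.47, 1.34], [0.16, 2.42], [-1.27, 4.41], [0.06, 2.06], [-2.6, 2.6]. Speed limits (rad/s): [2.22, 2.22, 2.79, 2.79, 3.14, 3.14, 3.14].

INTERFACE

Orientations are given as a unit quaternion [x, y, z, w].
In Python, from bench import telemetry, camera, get_calibration, r gives the robot as it stands.
- The arm moves only by the tool drive_tool, never from a script. Its argument "series" is one flat list of numbers, 7 for each row, row after row: the turn, a rotation vector about the tool's x, y, z in units of 5 degrees (1.0 is 5 degrees), then the shift along the tool's x, y, z in units of 40 mm (1.0 is 40 mm), then the opening, from -1 (shut) to 1 (fully open). A call has 1 to 10 rows; each row is the pose to reach, as a shift and turn from the pose commanded when the call began, along the tool's axes at that moment; what a row does not reach only later rows make up. A row lasts 1/12 s, in which the tool goes at most 41.7 mm and 7.16 degrees, less where a joint would pass 70% of its speed; a pose out of reach is approached as far as the arm can. A call with a gripper value outside its range is refused whole. The fingers move at their own pace and stop on an object; "grip_force" is the grip in N (left out, the last holds). Time passes only in rows, so rows that repeat a pose let the fingers close. It gives the time, the measured TCP pose, the force, the opening and the grip force at its end, in the units of the state.
- telemetry.read_state(): the state, without advancing time (a new reading comes with each control period).
- camera(name): name is "scene" or "top" or "wrist"; returns the picture (400x640x3 uint8, red, green, blue); there is no depth.
- get_calibration(name): a dict with "fovy" (degrees; the focal length in pixels is half the picture's height over the tangent of half this angle, whatever the lens; pixels are square), "cx", "cy" (the principal point, pixels), "xyz" and "rotation" of the camera in the world. Camera axes: x right, y up, looking along -z (the intrinsics and any distortion apply to the point x, -y, -z); pixel columns grow to the right and rows downward; lengths in m; the calibration is good to about 2 mm. A picture is of the moment at which its call begins: read the wrist's pose just before it. get_calibration takes no time and is no camera call; for the wrist camera it gives the pose at the moment of the call.
- r.close_job(): hands the job in; it is judged then, once.
The state is a dict: "time": time; "joint_positions": joint angles; "joint_vel": joint speeds; "joint_torque": joint torques, N m; "ee_pos": TCP position; "eef_rot": TCP orientation; "ft_force": force on the tool from outside, world axes, zero at the start; "torque": the same for the moment, N m; "width": finger opening in m; "grip_force": force on a finger pad.
Only numpy, scipy, OpenCV 4.12 (cv2) and the standard library are available. Lean on these libraries where they do the work, as an engineer would, in place of code of your own. Each camera call takes 0.05 s, during which the arm holds its last target. There are 200 camera calls.

TASK

Lift the lid of the grey specimen case by its knob, past its balance point, and lay it gently against the rest behind so that it stays open by itself; do not let it fall or bang, and do not force it against the rest. Then put the widest loose sample disc, standing upright, fully home in the empty middle pocket, leave the lid open, and do not disturb the other loose things.

Things in the scene. Friction and masses are not known exactly. Their poses are not given: they have to be found in the camera images.
- case: Grey specimen case, fixed to the bench, 100 mm deep (x), 200 wide (y), 45 high without lid, walls 5 mm. Origin: centre of its underside; z up, -x front (knob side), +x hinge side. In it a white insert, top 21 mm above the bench, with three round pockets along y at -66, 0, +66 mm; the outer two hold 25 mm samples (tops 34 mm above the bench), the middle one is empty.
- rails (a point): Middle of the back rest's range, on the case. The rest: two posts at y = +-70 mm and a rubber bar along y, 12 mm thick, 115 mm above the bench (top of all 122 mm), clamped on rails behind the case, its bar anywhere from 18 mm nearer to 19 mm farther (case x) than this point. The place differs each time and is not reported: feel for it. The bar gives 1 mm per 4 N.
- hinge (a point): Hinge line of the lid, middle of its width, 45 mm above the bench; the axis is the case's y. The lid leans on the bar at between 1.75 and 2.2 rad, as the rest is clamped; bar touches it 70 to 85 mm from the hinge. Over 20 N between lid and bar counts as forcing (about 11 N at the knob).
- lid: Lid, grey plate 100x200x10 mm, 0.4 to 0.65 kg. Origin on the hinge; axes as the case's when closed (it then reaches to -x). Angle of its z axis from vertical = opening, 0 closed (the start). Nearly free hinge: falls shut below about 1.5 rad (balance), back above it. Turning faster than 1.5 rad/s (0.2 m/s at the knob) counts as falling or banging; let go a few mm off the bar it bangs.
- knob (a point): Centre of the lid's knob: bare metal barrel, 20 mm diameter, 26 mm long along the lid's y, flat ends, on a 10 mm stem. In the lid frame at [-135, 0, 5] mm: 35 mm in front of the lid's edge, 50 mm above the bench when closed. Pinched from above across its flat ends (fingers closing along y) it turns between the fingers as the lid swings, the tool staying upright.
- pocket (a point): Centre of the floor of the empty middle pocket, 14 mm above the bench; z up. The pocket is 35 mm in diameter and 7 mm deep.
- sample: The sample to put away: dark brown resin disc, the widest of the loose discs, 32 mm diameter, 16 mm high, 29 g, standing on the bench. Origin at the centre of its underside, z up. Seated, its underside is on the pocket floor and it stands 9 mm out of the insert.
- thin_a: Bystander: near-black resin disc, 30 mm diameter, 12 mm high. Origin at the centre of its underside.
- thin_b: Bystander: grey resin disc, 30 mm diameter, 12 mm high. Origin at the centre of its underside.
- dish: Bystander: round shallow glass dish, 60 mm diameter, 13 mm high. Origin at the centre of its underside.
Things that resemble listed ones, but are neither listed nor needed, are in the scene too. Leave any blue or purple look-alike of the sample alone.

How it is judged:
On the way, in this order (a step that is already met when the one before it is completed fails the run):
1. the lid leans open on its rest by itself, let go and still (angle between lid's own z axis and vertical above 1.68 rad and angular speed of lid below 0.05 rad/s and contact force between the fingers and lid below 0.1 N), for 0.3 s.
2. the sample is seated in the middle pocket and let go (horizontal distance between sample and pocket below 0.003 m and z of sample in the frame of pocket between -0.002 and 0.002 m and angle between sample's own z axis and vertical below 0.08 rad and linear speed of sample below 0.02 m/s and contact force between the fingers and sample below 0.1 N), for 0.2 s.
At the end, for the whole second after the job is handed in: The lid stays open by itself (more than 1.68 rad), still and untouched; the sample is upright in the middle pocket within 3 mm of its centre and 2 mm of its floor, at rest and let go (all of step 1 and all of step 2).
It fails at once if the lid falls or bangs (turns faster than 1.5 rad/s) (angular speed of lid above 1.5 rad/s).
It fails at once if the lid is forced against its rest (more than 20 N) (contact force between lid and case above 20 N).
It fails at once if the near-black thin disc is moved more than 15 mm (distance of thin_a from where it was at the start of the episode above 0.015 m).
It fails at once if the grey thin disc is moved more than 15 mm (distance of thin_b from where it was at the start of the episode above 0.015 m).
It fails at once if the glass dish is moved more than 15 mm (distance of dish from where it was at the start of the episode above 0.015 m).
It also fails if it takes over 72 s, if anything falls off the work surface, if the arm or the gripper's body presses on something with over 40 N, if the wrist force passes 120 N, or if a joint passes its speed limit or range.

## Working session

There is one attempt and no reset: what is moved stays moved. The work goes in short steps, Python scripts to look and compute and a tool call to move; the robot and the scene stay as the last step left them, time stands still between calls to the robot, and variables do not carry over. Pictures are saved under pics/ and viewed, at most 10 in all, crops included, and the job is handed in when it is done.

Besides the shell and the picture viewer there is one more tool, called after "Emit:" by a JSON object that holds its "name" and its "arguments". drive_tool: Moves the arm, as the interface text tells. Its arguments: {"type":"object","properties":{"series":{"type":"array"},"grip_force":{"type":"number"}},"required":["series"]}

```bash
mkdir -p pics
cat > h.py <<'E'
import numpy as np, cv2
from bench import telemetry, camera, get_calibration, r
def save(n,f):
    im=camera(n); cv2.imwrite(f'pics/{f}.png',im[:,:,::-1]); return im
E
python3 - <<'E'
from h import *
for n in("scene","top"):
    save(n,n+"0"); print(n,get_calibration(n))
s=telemetry.read_state(); print(s); print(r.tips_ahead, get_calibration("wrist"))
a=cv2.imread('pics/scene0.png')
E
ls
```

```text
scene {'fovy': 50.47416683562614, 'cx': 317.17963081496043, 'cy': 201.63480322900958, 'xyz': array([-0.19653139, -0.4519847 ,  0.51538178]), 'rotation': array([ 0.4594794 , -0.26743746, -0.4371957 ,  0.72540734])}
top {'fovy': 54.55588639023801, 'cx': 317.43298620100705, 'cy': 203.37712924373642, 'xyz': array([ 0.40601258, -0.07109938,  1.05353226]), 'rotation': array([-0.06744449,  0.04766522,  0.70778251, -0.70158619])}
{'time': 0.1, 'joint_positions': array([ 1.10239754,  0.33279034, -0.06468483,  1.46083426,  0.02158916,
        1.34988772, -0.08853618]), 'joint_vel': array([ 0.00035167, -0.00286414,  0.0003396 , -0.00335034,  0.00016995,
       -0.00018516,  0.00127963]), 'joint_torque': array([ 1.89065766e-03, -6.24540496e+01,  2.50007689e-02, -3.90719104e+01,
       -6.13187137e-02,  3.64770752e-02, -2.39517914e-05]), 'ee_pos': array([ 0.26933717, -0.56362205,  0.22335591]), 'eef_rot': array([ 9.75264209e-01,  2.21041505e-01, -1.59094634e-04, -5.91418630e-04]), 'ft_force': array([ 0.30258951, -0.10706198, -0.09796199]), 'torque': array([-0.02614506, -0.02297105,  0.01115929]), 'grip_force': 0.0, 'width': 0.08689434532908244}
0.022 {'fovy': 62.70720599681964, 'cx': 319.92362211444384, 'cy': 200.04743044666708, 'xyz': array([ 0.33356727, -0.53413419,  0.38437082]), 'rotation': array([-0.10826756,  0.06941184, -0.52861015,  0.83906582])}
h.py
pics
```

View pics/top0.png

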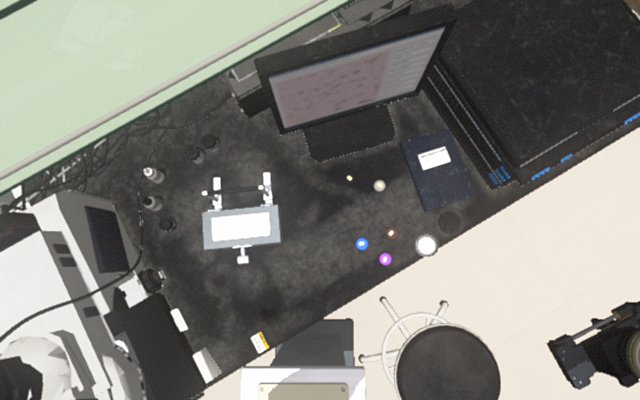

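View pics/scene0.png

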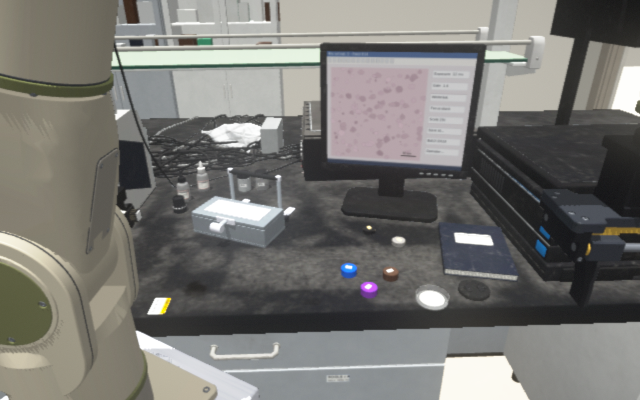

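Top view: the case is at about (242,228) with its knob at (243,257), and the rest bar is at (240,190). The loose discs are blue (362,244), purple (385,259), brown (391,233), pale (380,186) and a small dark one with a light spot (349,178). The dish is at (427,245). In the scene view, brown is at (391,273), near-black at (369,229) and pale at (398,241). I'll enlarge to check.

```bash
cat >> h.py <<'E'
from scipy.spatial.transform import Rotation as R
def cam(n):
    c=get_calibration(n); return c
def ray(c,u,v):
    f=200/np.tan(np.radians(c['fovy']/2))
    d=np.array([(u-c['cx'])/f,-(v-c['cy'])/f,-1.]); return R.from_quat(c['rotation']).apply(d)
def onz(c,u,v,z):
    d=ray(c,u,v); return c['xyz']+d*(z-c['xyz'][2])/d[2]
def proj(c,p):
    f=200/np.tan(np.radians(c['fovy']/2))
    q=R.from_quat(c['rotation']).inv().apply(np.asarray(p)-c['xyz'])
    return np.stack([c['cx']-f*q[...,0]/q[...,2],c['cy']+f*q[...,1]/q[...,2]],-1)
E
python3 - <<'E'
from h import *
a=cv2.imread('pics/top0.png');b=cv2.imread('pics/scene0.png')
g=lambda m:np.clip(255*(m/255.)**.6,0,255).astype('uint8')
A=cv2.resize(g(a[160:280,190:350]),(400,300),interpolation=2)
B=cv2.resize(g(a[160:280,320:480]),(400,300),interpolation=2)
C=cv2.resize(g(b[215:305,330:490]),(400,300),interpolation=2)
D=cv2.resize(g(b[150:255,170:310]),(400,300),interpolation=2)
cv2.imwrite('pics/crop0.png',np.vstack([np.hstack([A,B]),np.hstack([D,C])]))
c=cam('top')
for n,u,v,z in[('blue',362,244,.016),('purple',385,259,.016),('brown',391,233,.016),('pale',380,186,.012),('small',349,178,.012),('dish',427,245,.01),('dark',449,221,.0),('knob',243,257,.06),('lid',242,227,.05)]: print(n,onz(c,u,v,z).round(3))
E
```

```text
blue [ 0.466 -0.16   0.016]
purple [ 0.426 -0.22   0.016]
brown [ 0.495 -0.238  0.016]
pale [ 0.624 -0.214  0.012]
small [ 0.647 -0.13   0.012]
dish [ 0.462 -0.333  0.01 ]
dark [ 0.527 -0.398  0.   ]
knob [0.433 0.147 0.06 ]
lid [0.511 0.154 0.05 ]
```

View pics/crop0.png

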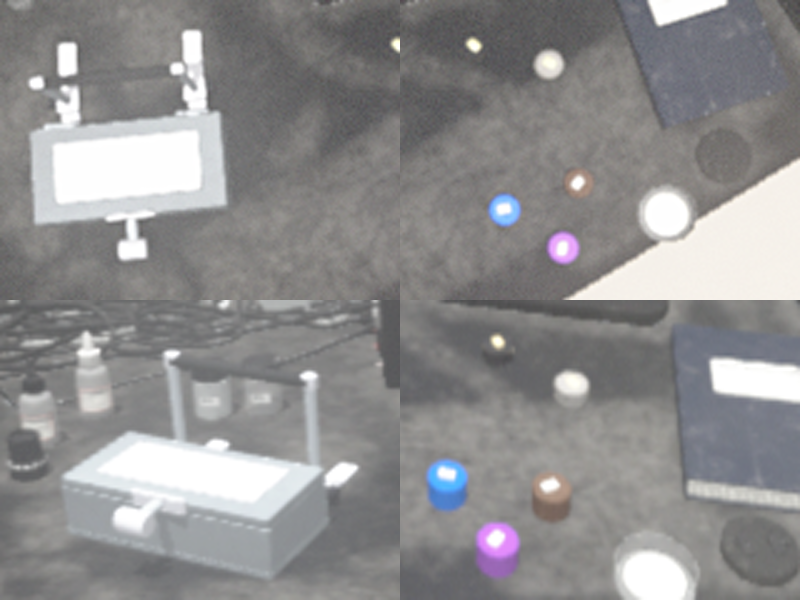

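The bottom-right crop confirms the discs. Brown at top (391,233) is the sample: dark brown, wider and taller than the two thin ones. Near-black at (349,178) is thin_a, pale grey at (380,186) is thin_b, and the blue and purple discs are look-alikes to leave alone. Next I'll measure the case pose.

Run:
```python
from h import *
a=cv2.imread('pics/top0.png'); c=cam('top')
g=a.min(2)
def comp(m,u,v):
    n,l=cv2.connectedComponents(m.astype('uint8'))
    k=l[v,u]; return cv2.findContours((l==k).astype('uint8'),0,1)[0][0], (l==k).sum()
lab,n=comp(g>215,240,227)
w=np.array([onz(c,u,v,.055)[:2] for u,v in lab[:,0]])
(cx,cy),(sx,sy),an=cv2.minAreaRect((w*1000).astype('float32')); print('label',n,cx,cy,sx,sy,an)
m=cv2.morphologyEx((g>110).astype('uint8'),cv2.MORPH_OPEN,np.ones((13,13)))
lid,n=comp(m,240,227)
for z in(.055,.045):
  w=np.array([onz(c,u,v,z)[:2] for u,v in lid[:,0]]); print('lid',n,cv2.minAreaRect((w*1000).astype('float32')))
# knob mask
k=(g>150); k[:252]=0; k[270:]=0; k[:,:230]=0;k[:,256:]=0
ys,xs=np.nonzero(k); print('knob',xs.mean(),ys.mean(),xs.min(),xs.max(),ys.min(),ys.max(),onz(c,xs.mean(),ys.mean(),.056))
hsv=cv2.cvtColor(a,cv2.COLOR_BGR2HSV)
print(a[226:242:2,382:400:2].tolist())
s=cam('scene')
ct=onz(c,391,233,.016);print(ct,proj(s,ct))
```

```text
label 1406 512.3479614257812 157.3642120361328 63.35173034667969 153.9428253173828 5.198022842407227
lid 3028 ((511.5208435058594, 156.9385528564453), (108.75373840332031, 201.88931274414062), 4.916810512542725)
lid 3028 ((512.5775146484375, 159.22230529785156), (109.8428726196289, 203.9111785888672), 4.916820526123047)
knob 242.38235294117646 258.421568627451 237 248 252 263 [0.42943577 0.14964843 0.056     ]
[[[81, 82, 85], [78, 82, 85], [87, 89, 95], [83, 85, 88], [83, 88, 92], [80, 84, 88], [82, 81, 85], [84, 86, 89], [85, 86, 89]], [[80, 81, 84], [87, 89, 93], [70, 72, 73], [69, 76, 92], [73, 84, 114], [82, 96, 122], [83, 92, 108], [77, 82, 86], [87, 89, 96]], [[78, 83, 83], [89, 89, 92], [71, 79, 99], [77, 91, 120], [139, 148, 169], [152, 163, 180], [80, 93, 125], [81, 90, 109], [84, 84, 88]], [[80, 81, 87], [78, 80, 87], [78, 88, 115], [121, 132, 153], [255, 255, 255], [255, 255, 255], [103, 117, 142], [85, 97, 125], [82, 86, 91]], [[79, 78, 82], [72, 73, 77], [65, 79, 103], [148, 158, 175], [255, 255, 255], [193, 205, 215], [75, 91, 120], [83, 97, 123], [89, 91, 96]], [[70, 71, 76], [74, 77, 82], [61, 69, 80], [75, 90, 118], [110, 121, 148], [84, 101, 126], [85, 100, 131], [77, 86, 103], [90, 93, 98]], [[73, 75, 79], [78, 77, 82], [77, 80, 84], [72, 80, 93], [70, 81, 104], [80, 94, 117], [79, 89, 103], [82, 83, 87], [92, 95, 100]], [[82, 81, 82], [85, 83, 87], [82, 83, 88], [80, 83, 82], [79, 81, 83], [78, 80, 86], [84, 83, 84], [85, 86, 90], [85, 87, 91]]]
[ 0.49463246 -0.23805839  0.016     ] [389.92913741 270.73351414]
```

```bash
cat >> h.py <<'E'
def move(p,yaw=None):
    "units of a row: tool x axis at world angle yaw (deg), tool upright"
    s=telemetry.read_state(); q=R.from_quat(s['eef_rot'])
    d=q.inv().apply(np.asarray(p)-s['ee_pos'])/.04
    t=np.zeros(3)
    if yaw is not None:
        g=R.from_euler('z',yaw,degrees=True)*R.from_quat([1,0,0,0]); t=np.degrees((q.inv()*g).as_rotvec())/5
    return np.r_[t,d].round(3)
E
python3 - <<'E'
from h import *
print(move([.44,-.24,.22],5.1))
E
```

```text
[-1.400e-02  3.000e-03  4.088e+00  7.338e+00 -5.460e+00  9.000e-02]
```

Emit:
{"name": "drive_tool", "arguments": {"series": [0,0,4.09,7.34,-5.46,0.09,1,0,0,4.09,7.34,-5.46,0.09,1,0,0,4.09,7.34,-5.46,0.09,1,0,0,4.09,7.34,-5.46,0.09,1,0,0,4.09,7.34,-5.46,0.09,1,0,0,4.09,7.34,-5.46,0.09,1,0,0,4.09,7.34,-5.46,0.09,1,0,0,4.09,7.34,-5.46,0.09,1,0,0,4.09,7.34,-5.46,0.09,1,0,0,4.09,7.34,-5.46,0.09,1], "grip_force": 20}}

```text
time: 0.93
ee_pos: [0.4435, -0.2329, 0.2205]
eef_rot: [0.999, 0.049, 0.001, -0.001]
ft_force: [0.0, 0.1, 0.3]
width: 0.0871
grip_force: 0.0
```

Run:
```python
from h import *
print(telemetry.read_state()['ee_pos'])
c=cam('wrist'); a=save('wrist','w1')[:,:,::-1]
print(proj(c,np.array([[.495,-.238,.016]])), c['xyz'])
hsv=cv2.cvtColor(a,cv2.COLOR_BGR2HSV)
m=((hsv[...,0]<20)&(hsv[...,1]>70)&(hsv[...,2]<160)).astype('uint8')
n,l,st,ce=cv2.connectedComponentsWithStats(m)
for i in range(1,n):
    if st[i,4]>60: print(st[i],ce[i],onz(c,*ce[i],.012).round(4))
print(move([.427,.1497,.15],5.1))
```

```text
[ 0.44350978 -0.23294679  0.22047358]
[[329.31769474 132.71428828]] [ 0.51390413 -0.22672317  0.38160605]
[317 118  28  29 473] [330.78646934 131.93868922] [ 0.4958 -0.2396  0.012 ]
[-7.000e-03 -3.000e-03  7.600e-02  5.520e-01 -9.647e+00  1.766e+00]
```

View pics/w1.png

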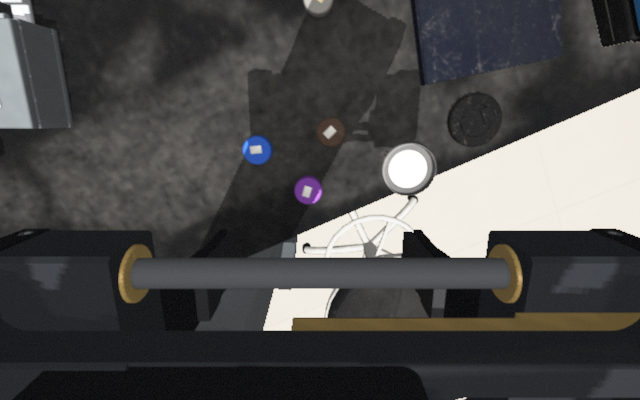

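The wrist view shows brown at (331,132), blue (257,150), purple (308,190) and the dish (408,168). Brown is the sample, at about (0.4955,-0.239).

Emit:
{"name": "drive_tool", "arguments": {"series": [0,0,0,0.6,-9.8,1.75,1,0,0,0,0.6,-9.8,1.75,1,0,0,0,0.6,-9.8,1.75,1,0,0,0,0.6,-9.8,1.75,1,0,0,0,0.6,-9.8,1.75,1,0,0,0,0.6,-9.8,1.75,1,0,0,0,0.6,-9.8,1.75,1,0,0,0,0.6,-9.8,1.75,1,0,0,0,0.6,-9.8,1.75,1,0,0,0,0.6,-9.8,1.75,1]}}

```text
time: 1.82
ee_pos: [0.4286, 0.1555, 0.15]
eef_rot: [0.999, 0.046, 0.0, -0.0]
ft_force: [-1.4, -0.1, -0.0]
width: 0.0867
grip_force: 0.0
```

Run:
```python
from h import *
camera('wrist');camera('wrist')
s=telemetry.read_state();print(s['ee_pos'],s['ft_force'])
c=cam('wrist'); a=save('wrist','w2')[:,:,::-1]
print(proj(c,np.array([[.427,.1497,.05]])), c['xyz'])
print(move([.427,.1497,.053],5.1))
```

```text
[0.42843584 0.155634   0.14981587] [-0.39574172 -0.65175796  0.15612061]
[[326.7479953  204.64308788]] [0.49923342 0.1617     0.31078174]
[-0.003  0.012  0.028 -0.055  0.08   2.424]
```

View pics/w2.png

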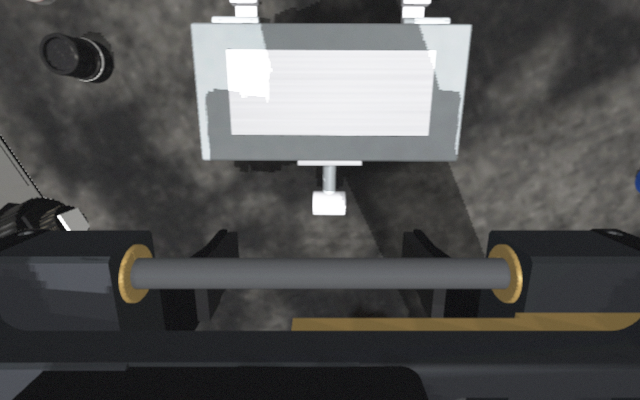

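The wrist view shows the knob at (329,204), level with the picture. The label spans roughly (227,49) to (429,135), so yaw is aligned. I'll refine the numbers.

Run:
```python
from h import *
c=cam('wrist'); a=cv2.imread('pics/w2.png'); g=a.min(2)
f=200/np.tan(np.radians(c['fovy']/2)); print('f',f)
m=g>200; m[:180]=0; m[222:]=0; m[:,300:][:,60:]=0; m[:,:300]=0
ys,xs=np.nonzero(m); print(xs.min(),xs.max(),ys.min(),ys.max())
yy=ys>193; print(onz(c,(xs[yy].min()+xs[yy].max())/2,(ys[yy].min()+ys[yy].max())/2,.053))
# lid plate corners from image at z=.055
for p in[(191,24),(471,24),(459,160),(203,160)]: print(p,onz(c,*p,.055).round(4))
print(onz(c,228,49,.055),onz(c,436,49,.055),onz(c,429.5,135,.055),onz(c,232,135,.055))
```

```text
f 328.2500216357662
312 345 180 214
[0.42900354 0.14582283 0.053     ]
(191, 24) [0.5519 0.2556 0.055 ]
(471, 24) [0.57   0.0587 0.055 ]
(459, 160) [0.4744 0.0479 0.055 ]
(203, 160) [0.4561 0.2471 0.055 ]
[0.53801838 0.22926029 0.055     ] [0.55170881 0.08037434 0.055     ] [0.49126502 0.07427849 0.055     ] [0.47737628 0.22497731 0.055     ]
```

Emit:
{"name": "drive_tool", "arguments": {"series": [0,0,0,0,0.23,0.8,1,0,0,0,0,0.23,1.4,1,0,0,0,0,0.23,1.9,1,0,0,0,0,0.23,2.3,1,0,0,0,0,0.23,2.42,1,0,0,0,0,0.23,2.42,0,0,0,0,0,0.23,2.42,-0.2,0,0,0,0,0.23,2.42,-0.2,0,0,0,0,0.23,2.42,-0.2,0,0,0,0,0.23,2.42,-0.2]}}

```text
time: 2.8
ee_pos: [0.4308, 0.1431, 0.0545]
eef_rot: [0.999, 0.044, 0.001, 0.0]
ft_force: [0.5, -0.5, 0.2]
width: 0.0617
grip_force: 0.0
```

Run:
```python
from h import *
s=telemetry.read_state();print(s['ee_pos'],s['ft_force'],s['width'])
c=cam('wrist'); a=save('wrist','w3')[:,:,::-1]
```

```text
[0.43079057 0.14309709 0.05445201] [ 0.54486766 -0.5072323   0.16438641] 0.0616834844380444
```

View pics/w3.png

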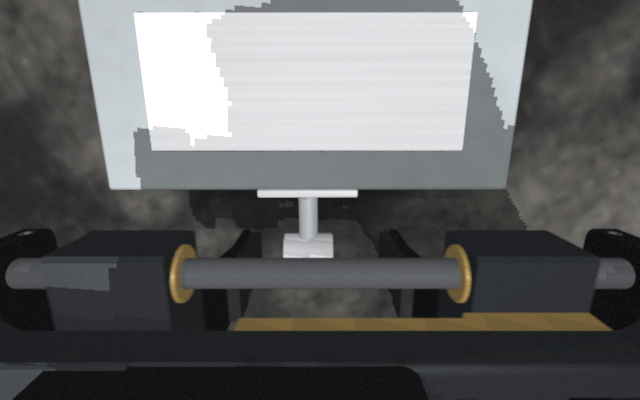

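The wrist view has the knob at (308,246) and the fingers centred near 318, so I need to shift about 5 mm towards +y and then close.

Emit:
{"name": "drive_tool", "arguments": {"series": [0,0,0,-0.04,-0.12,0.03,-0.2,0,0,0,-0.04,-0.12,0.03,-0.2,0,0,0,-0.04,-0.12,0.03,-0.3,0,0,0,-0.04,-0.12,0.03,-0.4,0,0,0,-0.04,-0.12,0.03,-0.45,0,0,0,-0.04,-0.12,0.03,-0.5,0,0,0,-0.04,-0.12,0.03,-0.55,0,0,0,-0.04,-0.12,0.03,-0.6,0,0,0,-0.04,-0.12,0.03,-0.6,0,0,0,-0.04,-0.12,0.03,-0.6], "grip_force": 15}}

```text
time: 3.68
ee_pos: [0.428, 0.1491, 0.0524]
eef_rot: [0.999, 0.045, 0.0, -0.001]
ft_force: [-0.5, 6.3, -1.6]
width: 0.0261
grip_force: 15.0
```

Run:
```python
from h import *
s=telemetry.read_state();print(s['ee_pos'],s['ft_force'],s['torque'],s['width'],s['grip_force'])
```

```text
[0.42800573 0.14913692 0.05243084] [-0.51456298  6.28477893 -1.62054622] [ 1.32249384  0.05193295 -0.02157704] 0.02612364177265482 14.999603480100632
```

```bash
cat >> h.py <<'E'
def arc(ths,t0,y=0):
    k=lambda t:np.array([135*(1-np.cos(t))+5*np.sin(t),-(135*np.sin(t)+5*(np.cos(t)-1))])/40
    for t in ths: print(round(t,2),(k(t)-k(t0)).round(2))
E
python3 -c "
from h import *
arc([.02,.05,.09,.13,.18,.23,.28,.33,.38,.43],0)
arc(np.arange(.48,.94,.05),.43)
arc(np.arange(.98,1.44,.05),.93)
arc([1.47,1.5,1.53,1.56,1.59,1.61,1.63,1.65,1.67,1.68],1.43)"
```

```text
0.02 [ 0.   -0.07]
0.05 [ 0.01 -0.17]
0.09 [ 0.02 -0.3 ]
0.13 [ 0.04 -0.44]
0.18 [ 0.08 -0.6 ]
0.23 [ 0.12 -0.77]
0.28 [ 0.17 -0.93]
0.33 [ 0.22 -1.09]
0.38 [ 0.29 -1.24]
0.43 [ 0.36 -1.4 ]
0.48 [ 0.08 -0.15]
0.53 [ 0.17 -0.29]
0.58 [ 0.26 -0.43]
0.63 [ 0.36 -0.57]
0.68 [ 0.47 -0.7 ]
0.73 [ 0.58 -0.82]
0.78 [ 0.7  -0.94]
0.83 [ 0.83 -1.05]
0.88 [ 0.96 -1.16]
0.93 [ 1.1  -1.26]
0.98 [ 0.14 -0.09]
1.03 [ 0.29 -0.18]
1.08 [ 0.44 -0.26]
1.13 [ 0.59 -0.33]
1.18 [ 0.75 -0.39]
1.23 [ 0.91 -0.44]
1.28 [ 1.07 -0.49]
1.33 [ 1.23 -0.53]
1.38 [ 1.4  -0.56]
1.43 [ 1.57 -0.58]
1.47 [ 0.13 -0.01]
1.5 [ 0.24 -0.02]
1.53 [ 0.34 -0.02]
1.56 [ 0.44 -0.02]
1.59 [ 0.54 -0.01]
1.61 [ 0.61 -0.01]
1.63 [ 0.67 -0.  ]
1.65 [0.74 0.  ]
1.67 [0.81 0.01]
1.68 [0.84 0.02]
```

Emit:
{"name": "drive_tool", "arguments": {"series": [0,0,0,0,-0.03,-0.07,-0.6,0,0,0,0.01,-0.03,-0.17,-0.6,0,0,0,0.02,-0.03,-0.3,-0.6,0,0,0,0.04,-0.03,-0.44,-0.6,0,0,0,0.08,-0.03,-0.6,-0.6,0,0,0,0.12,-0.03,-0.77,-0.6,0,0,0,0.17,-0.03,-0.93,-0.6,0,0,0,0.22,-0.03,-1.09,-0.6,0,0,0,0.29,-0.03,-1.24,-0.6,0,0,0,0.36,-0.03,-1.4,-0.6]}}

```text
time: 4.52
ee_pos: [0.4429, 0.1506, 0.1093]
eef_rot: [0.999, 0.044, 0.001, -0.0]
ft_force: [6.7, 4.3, -6.8]
width: 0.0259
grip_force: 15.0
```

Emit:
{"name": "drive_tool", "arguments": {"series": [0,0,0,0.11,-0.02,-0.14,-0.6,0,0,0,0.2,-0.03,-0.27,-0.6,0,0,0,0.29,-0.03,-0.41,-0.6,0,0,0,0.39,-0.03,-0.55,-0.6,0,0,0,0.5,-0.03,-0.68,-0.6,0,0,0,0.61,-0.03,-0.8,-0.6,0,0,0,0.73,-0.03,-0.92,-0.6,0,0,0,0.86,-0.03,-1.03,-0.6,0,0,0,0.99,-0.03,-1.14,-0.6,0,0,0,1.13,-0.03,-1.24,-0.6]}}

```text
time: 5.35
ee_pos: [0.4881, 0.1548, 0.1583]
eef_rot: [0.999, 0.044, 0.0, 0.0]
ft_force: [1.2, -4.9, -4.1]
width: 0.0255
grip_force: 15.0
```

Emit:
{"name": "drive_tool", "arguments": {"series": [0,0,0,0.14,0,-0.09,-0.6,0,0,0,0.29,0,-0.18,-0.6,0,0,0,0.44,0,-0.25,-0.6,0,0,0,0.59,0,-0.32,-0.6,0,0,0,0.75,0,-0.38,-0.6,0,0,0,0.91,0,-0.43,-0.6,0,0,0,1.07,0,-0.48,-0.6,0,0,0,1.23,0,-0.52,-0.6,0,0,0,1.4,0,-0.55,-0.6,0,0,0,1.57,0,-0.57,-0.6]}}

```text
time: 6.18
ee_pos: [0.551, 0.1604, 0.1814]
eef_rot: [0.999, 0.044, 0.0, 0.0]
ft_force: [-0.4, -5.0, 0.2]
width: 0.0259
grip_force: 15.0
```

Run:
```python
from h import *
s=telemetry.read_state();print(s['time'],s['ee_pos'],s['ft_force'],s['torque'],s['width'],s['grip_force'])
```

```text
6.1833 [0.55099179 0.16038794 0.18141674] [-0.37287441 -4.97329691  0.15354055] [-1.1377166   0.24757137  0.00456616] 0.025862528440720255 14.999953955411911
```

Emit:
{"name": "drive_tool", "arguments": {"series": [0,0,0,0.13,0.01,-0.01,-0.6,0,0,0,0.24,0.02,-0.02,-0.6,0,0,0,0.34,0.03,-0.02,-0.6,0,0,0,0.44,0.03,-0.02,-0.6,0,0,0,0.54,0.03,-0.01,-0.6,0,0,0,0.61,0.03,-0.01,-0.6,0,0,0,0.67,0.03,0,-0.6,0,0,0,0.74,0.03,0,-0.6,0,0,0,0.81,0.03,0.01,-0.6,0,0,0,0.84,0.03,0.02,-0.6]}}

```text
time: 7.02
ee_pos: [0.5844, 0.1634, 0.1809]
eef_rot: [0.999, 0.044, 0.001, -0.0]
ft_force: [0.9, -1.8, 8.8]
width: 0.0253
grip_force: 15.0
```

Run:
```python
from h import *
s=telemetry.read_state();print(s['time'],s['ee_pos'],s['ft_force'],s['torque'],s['width'],s['grip_force'])
c=cam('top'); b=onz(c,236.5,191,.115)[:2]
e=np.array([np.cos(.09),np.sin(.09)]); n=np.array([-e[1],e[0]])
k0=np.array([.428,.149]); d=(b-k0); print('bar wrt hinge',d@e*1000-135,d@n*1000)
X=d@e*1000-135
for x in(X-3,X,X+3):
  # lid top surface (z=10 in lid frame) touches circle r6 at (x,70): distance of centre from surface
  from scipy.optimize import brentq
  # lid z axis at t: (sin t, cos t) ; signed = x sin t + 70 cos t -10 = 6
  print(brentq(lambda t:x*np.sin(t)+70*np.cos(t)-16,1.5,2.6))
arc(np.array([1.7,1.72,1.74,1.76]),1.68); arc(np.arange(1.72,2.2,.04),1.7)
```

```text
7.0167 [0.58442147 0.16335207 0.18085874] [ 0.8699657  -1.75485681  8.76341659] [-0.38768474 -0.0720067   0.03177192] 0.025259032605072684 15.002008080482483
bar wrt hinge 30.76566985827614 -8.499821116254811
1.7343139945377517
1.7740815880487064
1.8128833929962422
1.7 [0.07 0.01]
1.72 [0.13 0.02]
1.74 [0.2  0.04]
1.76 [0.27 0.05]
1.72 [0.07 0.01]
1.76 [0.2  0.04]
1.8 [0.33 0.07]
1.84 [0.46 0.11]
1.88 [0.59 0.15]
1.92 [0.71 0.2 ]
1.96 [0.84 0.26]
2.0 [0.96 0.31]
2.04 [1.08 0.38]
2.08 [1.2  0.44]
2.12 [1.31 0.52]
2.16 [1.42 0.59]
2.2 [1.53 0.68]
```

Emit:
{"name": "drive_tool", "arguments": {"series": [0,0,0,0.04,0.01,-0.02,-0.6,0,0,0,0.07,0.02,-0.03,-0.6,0,0,0,0.1,0.02,-0.02,-0.6,0,0,0,0.13,0.02,-0.02,-0.6,0,0,0,0.13,0.02,-0.02,-0.6]}}

```text
time: 7.43
ee_pos: [0.5883, 0.1636, 0.1804]
eef_rot: [0.999, 0.045, -0.0, -0.001]
ft_force: [-1.0, 5.9, -2.3]
width: 0.0255
grip_force: 15.0
```

Emit:
{"name": "drive_tool", "arguments": {"series": [0,0,0,0.03,0,0.005,-0.6,0,0,0,0.06,0,0.01,-0.6,0,0,0,0.09,0,0.02,-0.6,0,0,0,0.09,0,0.02,-0.6]}}

```text
time: 7.77
ee_pos: [0.592, 0.1639, 0.1798]
eef_rot: [0.999, 0.045, -0.0, -0.001]
ft_force: [-0.8, 5.3, -1.9]
width: 0.0258
grip_force: 15.0
```

Emit:
{"name": "drive_tool", "arguments": {"series": [0,0,0,0.03,0,0.005,-0.6,0,0,0,0.06,-0.01,0.01,-0.6,0,0,0,0.09,-0.02,0.015,-0.6,0,0,0,0.1,-0.02,0.02,-0.6,0,0,0,0.1,-0.02,0.02,-0.6]}}

```text
time: 8.18
ee_pos: [0.5961, 0.1643, 0.1791]
eef_rot: [0.999, 0.045, -0.0, -0.0]
ft_force: [-0.8, 5.5, -2.5]
width: 0.0263
grip_force: 15.0
```

Emit:
{"name": "drive_tool", "arguments": {"series": [0,0,0,0.03,0,0.005,-0.6,0,0,0,0.06,0,0.01,-0.6,0,0,0,0.09,0,0.02,-0.6,0,0,0,0.09,0,0.02,-0.6]}}

```text
time: 8.52
ee_pos: [0.5997, 0.1646, 0.1782]
eef_rot: [0.999, 0.045, -0.0, -0.0]
ft_force: [-2.3, 4.8, -2.1]
width: 0.026
grip_force: 15.0
```

Emit:
{"name": "drive_tool", "arguments": {"series": [0,0,0,0.02,0,0.005,-0.6,0,0,0,0.04,0,0.01,-0.6,0,0,0,0.04,0,0.01,-0.6,0,0,0,0.04,0,0.01,-0.6]}}

```text
time: 8.85
ee_pos: [0.6012, 0.1647, 0.1779]
eef_rot: [0.999, 0.045, -0.0, -0.0]
ft_force: [-0.7, 5.0, -3.3]
width: 0.0258
grip_force: 15.0
```

Emit:
{"name": "drive_tool", "arguments": {"series": [0,0,0,0.02,0,0.005,-0.6,0,0,0,0.04,0,0.01,-0.6,0,0,0,0.06,0,0.015,-0.6,0,0,0,0.06,0,0.015,-0.6]}}

```text
time: 9.18
ee_pos: [0.6037, 0.1649, 0.1773]
eef_rot: [0.999, 0.045, -0.0, -0.0]
ft_force: [-0.4, 6.2, -2.8]
width: 0.0258
grip_force: 15.0
```

Run:
```python
from h import *
for i in range(5):
    s=telemetry.read_state();print(s['ee_pos'].round(4),s['ft_force'].round(2),s['torque'].round(2)); im=camera('scene')
cv2.imwrite('pics/s4.png',cv2.resize(im[120:260,150:330,::-1],(720,560),interpolation=2))
```

```text
[0.6037 0.1649 0.1773] [-0.44  6.24 -2.81] [ 1.17  0.4  -0.01]
[0.6036 0.1649 0.1773] [-1.19  5.09 -2.49] [ 1.16  0.38 -0.01]
[0.6036 0.1649 0.1773] [-0.53  5.46 -3.23] [ 1.15  0.35 -0.01]
[0.6036 0.1649 0.1773] [-0.68  5.03 -3.28] [ 1.22  0.36 -0.03]
[0.6035 0.165  0.1773] [-0.84  5.49 -3.08] [1.21 0.36 0.05]
```

View pics/s4.png

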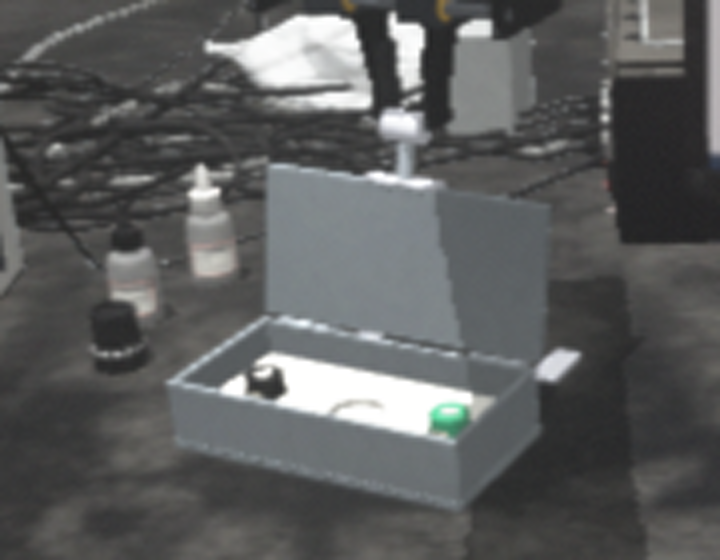

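The scene crop shows the lid up, with the knob at crop (402,126) held between the fingers. The insert is visible with its empty middle pocket. I'll keep feeling in small steps, averaging the force.

```bash
cat > f.py <<'E'
from h import *
F=[];T=[]
for i in range(6):
    camera('top'); s=telemetry.read_state(); F.append(s['ft_force']);T.append(s['torque'])
p=s['ee_pos']; print(round(s['time'],2),p.round(4),np.mean(F,0).round(2),np.mean(T,0).round(3))
E
python3 f.py
```

```text
9.73 [0.6036 0.1649 0.1773] [-1.26  5.03 -3.24] [ 1.191  0.348 -0.012]
```

Emit:
{"name": "drive_tool", "arguments": {"series": [0,0,0,0.02,0,0.005,-0.6,0,0,0,0.05,0,0.015,-0.6,0,0,0,0.07,0,0.02,-0.6,0,0,0,0.07,0,0.02,-0.6]}}

```text
time: 10.07
ee_pos: [0.6065, 0.1652, 0.1765]
eef_rot: [0.999, 0.045, -0.0, -0.0]
ft_force: [-1.1, 3.8, -2.5]
width: 0.0254
grip_force: 15.0
```

```bash
python3 f.py
```

```text
10.37 [0.6064 0.1652 0.1765] [-0.86  5.21 -3.14] [ 1.194  0.354 -0.031]
```

Emit:
{"name": "drive_tool", "arguments": {"series": [0,0,0,0.02,0,0.005,-0.6,0,0,0,0.05,0,0.015,-0.6,0,0,0,0.07,0,0.02,-0.6,0,0,0,0.07,0,0.02,-0.6]}}

```text
time: 10.7
ee_pos: [0.6091, 0.1655, 0.1757]
eef_rot: [0.999, 0.045, -0.0, -0.0]
ft_force: [-2.7, 4.9, -1.9]
width: 0.0259
grip_force: 15.0
```

```bash
python3 f.py
```

```text
11.0 [0.609  0.1655 0.1757] [-1.65  4.73 -2.28] [ 1.159  0.478 -0.024]
```

Emit:
{"name": "drive_tool", "arguments": {"series": [0,0,0,0.02,0,0.005,-0.6,0,0,0,0.04,0,0.015,-0.6,0,0,0,0.05,0,0.02,-0.6,0,0,0,0.05,0,0.02,-0.6]}}

```text
time: 11.33
ee_pos: [0.6108, 0.1656, 0.1751]
eef_rot: [0.999, 0.045, -0.0, -0.0]
ft_force: [-4.5, 4.6, -0.4]
width: 0.0255
grip_force: 15.0
```

```bash
python3 f.py
```

```text
11.63 [0.6108 0.1656 0.1752] [-3.74  4.53 -0.11] [ 1.02   1.005 -0.047]
```

Contact is confirmed at x≈0.608. I'll ease back to a light touch, take out the side load and open the fingers gently.

Emit:
{"name": "drive_tool", "arguments": {"series": [0,0,0,-0.01,-0.01,-0.005,-0.6,0,0,0,-0.02,-0.02,-0.01,-0.6,0,0,0,-0.03,-0.03,-0.01,-0.6,0,0,0,-0.03,-0.03,-0.01,-0.6,0,0,0,-0.03,-0.03,-0.01,-0.6], "grip_force": 6}}

```text
time: 12.05
ee_pos: [0.6102, 0.1656, 0.1754]
eef_rot: [0.999, 0.044, -0.0, 0.001]
ft_force: [-1.4, 0.3, -1.1]
width: 0.0261
grip_force: 6.0
```

```bash
python3 f.py
```

```text
12.35 [0.6102 0.1657 0.1754] [-1.85 -1.21 -1.29] [-0.233  0.387  0.012]
```

Light contact now, so I'll release.

Emit:
{"name": "drive_tool", "arguments": {"series": [0,0,0,0,0,0,-0.4,0,0,0,0,0,0,-0.35,0,0,0,0,0,0,-0.3,0,0,0,0,0,0,-0.2,0,0,0,0,0,0,0,0,0,0,0,0,0,0.2,0,0,0,0,0,0,0.2,0,0,0,0,0,0,0.2]}}

```text
time: 13.02
ee_pos: [0.6101, 0.1665, 0.1755]
eef_rot: [0.999, 0.044, 0.0, -0.0]
ft_force: [-0.4, -0.3, -0.9]
width: 0.0496
grip_force: 0.0
```

Emit:
{"name": "drive_tool", "arguments": {"series": [0,0,0,0,0,-0.2,0.2,0,0,0,0,0,-0.6,0.2,0,0,0,0,0,-1,0.2,0,0,0,0,0,-1.3,0.2,0,0,0,0,0,-1.3,0.2,0,0,0,0,0,-1.3,0.2]}}

```text
time: 13.52
ee_pos: [0.6103, 0.1665, 0.228]
eef_rot: [0.999, 0.044, 0.001, -0.0]
ft_force: [-0.0, 0.1, 0.2]
width: 0.0521
grip_force: 0.0
```

Run:
```python
from h import *
s=telemetry.read_state();print(s['time'],s['ee_pos'],s['ft_force'],s['width'])
im=camera('scene')
cv2.imwrite('pics/s5.png',cv2.resize(im[120:260,150:330,::-1],(720,560),interpolation=2))
print(move([.46,-.24,.2],5.2))
```

```text
13.5167 [0.6103143  0.16654833 0.22799867] [-0.03077199  0.11785009  0.17412577] 0.052084912139147885
[ 3.000e-03  2.000e-03 -2.200e-02 -4.634e+00  9.785e+00  6.790e-01]
```

View pics/s5.png

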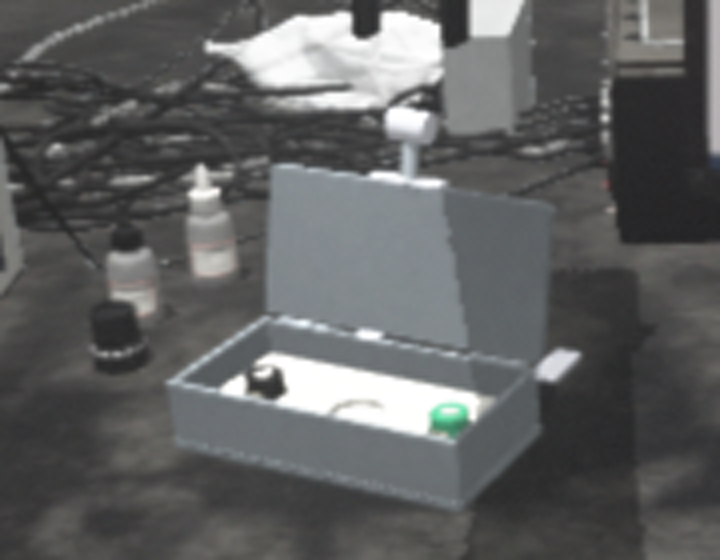

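The lid stays up: the knob is at crop (410,126) and the fingers are clear above it. Next I'll back off over the front and image the pocket with the wrist camera.

Emit:
{"name": "drive_tool", "arguments": {"series": [0,0,0,-4.5,0,0,1,0,0,0,-4.5,0,0,1,0,0,0,-4.5,0,0,1,0,0,0,-4.5,0,0,1,0,0,0,-4.5,0,0,1,0,0,0,-4.5,0,0.5,1,0,0,0,-4.5,0,0.5,1]}}

```text
time: 14.15
ee_pos: [0.4287, 0.1492, 0.2047]
eef_rot: [0.999, 0.044, -0.001, 0.001]
ft_force: [-0.7, -0.9, -0.8]
width: 0.0851
grip_force: 0.0
```

Run:
```python
from h import *
camera('wrist');camera('wrist');camera('wrist')
c=cam('wrist'); s=telemetry.read_state(); np.savez('wc.npz',**c)
save('wrist','w6'); print(s['ee_pos'],proj(c,[[.513,.155,.021]]))
t=cam('top'); save('top','t6')
a=cv2.imread('pics/w6.png'); u,v=proj(c,[[.513,.155,.021]])[0].astype(int); y0=max(v-75,0);x0=u-100
b=cv2.imread('pics/t6.png'); U,V=proj(t,[[.513,.155,.021]])[0].astype(int)
print(x0,y0,U-50,V-37)
cv2.imwrite('pics/c6.png',np.hstack([cv2.resize(a[y0:y0+150,x0:x0+200],(400,300)),cv2.resize(b[V-37:V+38,U-50:U+50],(400,300))]))
```

```text
[0.43085678 0.15034555 0.20738205] [[322.40420834 101.62960511]]
222 26 194 190
```

View pics/c6.png

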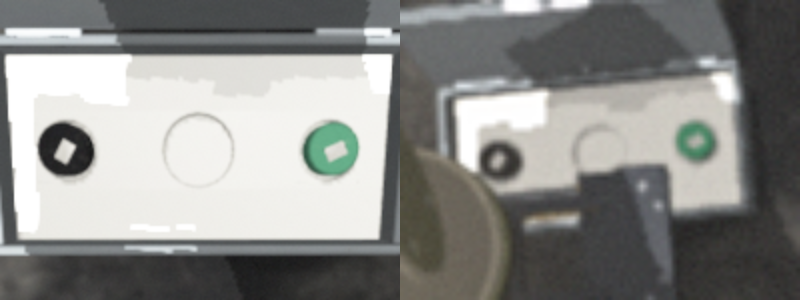

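The wrist crop shows the empty pocket at full-image pixel (321.2,101), with black at (255,101) and green at (387.5,101). In the top view it is near (244,228).

Run:
```python
from h import *
c=dict(np.load('wc.npz')); t=cam('top')
print(onz(c,321.2,101,.021),onz(t,244,228,.021)); print(onz(c,255,101,.034),onz(c,387.5,101,.034))
a=cv2.imread('pics/w6.png',0)
g=cv2.resize(a[70:132,290:352],None,fx=6,fy=6,interpolation=cv2.INTER_CUBIC)
h=cv2.HoughCircles(cv2.medianBlur(g,5),cv2.HOUGH_GRADIENT,1,400,param1=40,param2=15,minRadius=90,maxRadius=125); print(h)
if h is not None:
    x,y,rr=h[0,0]; u,v=290+(x+.5)/6-.5,70+(y+.5)/6-.5; print(u,v,onz(c,u,v,.021))
print(move([.43,-.235,.207],5.2))
```

```text
[0.51350056 0.15627135 0.021     ] [0.51115411 0.15505509 0.021     ]
[0.50731447 0.22061421 0.034     ] [0.51880784 0.09184831 0.034     ]
[[[187.5 182.5  98.2]]]
320.83334 100.0 [0.51443386 0.1567285  0.021     ]
[-9.00e-03  2.00e-03 -2.20e-02 -8.86e-01  9.60e+00  1.10e-02]
```

Emit:
{"name": "drive_tool", "arguments": {"series": [0,0,0,-1.3,9.8,0,1,0,0,0,-1.3,9.8,0,1,0,0,0,-1.3,9.8,0,1,0,0,0,-1.3,9.8,0,1,0,0,0,-1.3,9.8,0,1,0,0,0,-1.3,9.8,0,1,0,0,0,-1.3,9.8,0,1,0,0,0,-1.3,9.8,0,1,0,0,0,-1.3,9.8,0,1,0,0,0,-1.3,9.8,0,1]}}

```text
time: 15.23
ee_pos: [0.4127, -0.2501, 0.2075]
eef_rot: [0.999, 0.042, -0.0, 0.001]
ft_force: [0.0, 0.2, -0.0]
width: 0.0871
grip_force: 0.0
```

Run:
```python
from h import *
for i in range(4): camera('wrist')
c=cam('wrist'); s=telemetry.read_state(); print(s['time'],s['ee_pos'])
a=save('wrist','w7')[:,:,::-1]
hsv=cv2.cvtColor(a,cv2.COLOR_BGR2HSV)
m=((hsv[...,0]<20)&(hsv[...,1]>60)&(hsv[...,2]<170)).astype('uint8'); m[200:]=0
k=max(cv2.findContours(m,0,1)[0],key=cv2.contourArea)
print(cv2.minEnclosingCircle(k),cv2.boundingRect(k))
# hull centroid at mid-visible height
M=cv2.moments(cv2.convexHull(k)); u,v=M['m10']/M['m00'],M['m01']/M['m00']; print(u,v,onz(c,u,v,.016),onz(c,u,v,.012))
x,y,w,h=cv2.boundingRect(k); cv2.imwrite('pics/c7.png',cv2.resize(a[y-20:y+h+20,x-20:x+w+20],None,fx=6,fy=6))
for n,z,l,hh in(('purple',.016,(130,150),0),('blue',.016,(100,120),0)):
    mm=((hsv[...,0]>l[0])&(hsv[...,0]<l[1])&(hsv[...,1]>100)&(hsv[...,2]>80)).astype('uint8'); mm[210:]=0
    kk=max(cv2.findContours(mm,0,1)[0],key=cv2.contourArea); M=cv2.moments(kk); print(n,onz(c,M['m10']/M['m00'],M['m01']/M['m00'],.012))
```

```text
15.4333 [ 0.41406719 -0.24474653  0.20736083]
((320.5, 101.5), 15.700418472290039) (306, 86, 30, 32)
320.5573921028466 101.50711662075297 [ 0.49650893 -0.23813771  0.016     ] [ 0.49664248 -0.23812747  0.012     ]
purple [ 0.42814211 -0.21930473  0.012     ]
blue [ 0.46874232 -0.15860351  0.012     ]
```

View pics/c7.png

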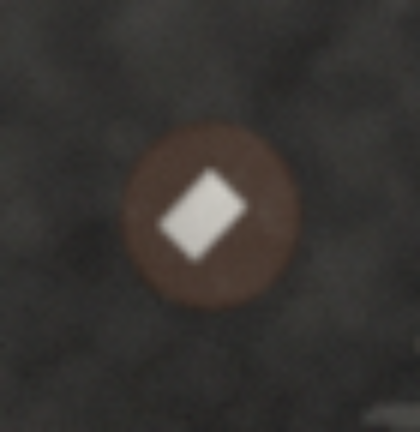

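The crop shows the brown disc with its white label, centred at wrist pixel (320.5,101.5). It is the sample, at (0.4965,-0.2385).

```bash
python3 -c "
from h import *
print(move([.4965,-.2385,.0305],5.2))"
```

```text
[-8.000e-03 -1.000e-03 -1.200e-02  2.060e+00  5.200e-02  4.424e+00]
```

Emit:
{"name": "drive_tool", "arguments": {"series": [0,0,0,2.06,0.05,0.5,0.4,0,0,0,2.06,0.05,1.4,0.4,0,0,0,2.06,0.05,2.2,0.4,0,0,0,2.06,0.05,2.9,0.4,0,0,0,2.06,0.05,3.4,0.4,0,0,0,2.06,0.05,3.6,0.4,0,0,0,2.06,0.05,3.6,0.4,0,0,0,2.06,0.05,3.6,0.4,0,0,0,2.06,0.05,3.6,0.4]}}

```text
time: 16.23
ee_pos: [0.4973, -0.2396, 0.0656]
eef_rot: [0.999, 0.045, 0.001, 0.001]
ft_force: [0.7, 0.6, 0.6]
width: 0.0612
grip_force: 0.0
```

```bash
python3 -c "
from h import *
s=telemetry.read_state();print(s['ee_pos'],s['width'])
print(move([.4965,-.2385,.0305],5.2))"
```

```text
[ 0.49726539 -0.23955383  0.06557298] 0.061172156167079945
[ 0.019 -0.032 -0.018 -0.019 -0.029  0.877]
```

Emit:
{"name": "drive_tool", "arguments": {"series": [0,0,0,-0.02,-0.03,0.3,0.4,0,0,0,-0.02,-0.03,0.6,0.4,0,0,0,-0.02,-0.03,0.8,0.4,0,0,0,-0.02,-0.03,0.86,0.4,0,0,0,-0.02,-0.03,0.86,0.4,0,0,0,-0.02,-0.03,0.86,0.2,0,0,0,-0.02,-0.03,0.86,0.0,0,0,0,-0.02,-0.03,0.86,-0.1], "grip_force": 12}}

```text
time: 16.9
ee_pos: [0.4954, -0.2384, 0.0295]
eef_rot: [0.999, 0.044, 0.0, 0.0]
ft_force: [0.6, 0.2, 0.0]
width: 0.0481
grip_force: 0.0
```

Emit:
{"name": "drive_tool", "arguments": {"series": [0,0,0,0,0,0,-0.15,0,0,0,0,0,0,-0.2,0,0,0,0,0,0,-0.25,0,0,0,0,0,0,-0.3,0,0,0,0,0,0,-0.4,0,0,0,0,0,0,-0.5,0,0,0,0,0,0,-0.5,0,0,0,0,0,0,-0.5]}}

```text
time: 17.57
ee_pos: [0.495, -0.2382, 0.029]
eef_rot: [0.999, 0.044, -0.0, 0.0]
ft_force: [0.2, 0.0, -0.0]
width: 0.0226
grip_force: 0.0
```

```bash
python3 f.py
```

```text
17.87 [ 0.4951 -0.2382  0.0291] [0.01 0.21 0.06] [0.035 0.027 0.007]
```

The fingers closed past 32 mm without gripping, so the sample isn't between the pads. I'll find it numerically.

Run:
```python
from h import *
s=telemetry.read_state();print(s['width'],s['grip_force'])
for n in('scene','top'):
    c=cam(n); b=save(n,n+'8')[:,:,::-1]; a0=cv2.imread(f'pics/{n}0.png')
    for nm,im in(('before',a0),('now',b)):
        hsv=cv2.cvtColor(im,cv2.COLOR_BGR2HSV)
        m=((hsv[...,0]<20)&(hsv[...,1]>75)&(hsv[...,2]>40)&(hsv[...,2]<170)).astype('uint8')
        N,l,st,ce=cv2.connectedComponentsWithStats(m)
        for i in range(1,N):
            if st[i,4]>25 and 330<ce[i][0]<480 and 170<ce[i][1]<320: print(n,nm,st[i],ce[i].round(1),onz(c,*ce[i],.008).round(4))
    print(n,'tip px',proj(c,np.array([[s['ee_pos'][0],s['ee_pos'][1],.007]])))
```

```text
0.022018140455118077 0.0
scene before [383 267  15  14 127] [390.  274.3] [ 0.4942 -0.2389  0.008 ]
scene now [383 270  14  11 102] [389.9 275.8] [ 0.4889 -0.2405  0.008 ]
scene tip px [[389.81672891 274.32800471]]
top before [386 228  11  11  57] [391.1 232.9] [ 0.4955 -0.2396  0.008 ]
top tip px [[390.52866918 233.12412249]]
```

The disc hasn't moved (its bottom edge is the same in the scene view), but its top is hidden by the fingers. So the tips seem to be above the disc, higher than assumed. I'll open and descend under guard to find the real tip height.

Emit:
{"name": "drive_tool", "arguments": {"series": [0,0,0,0,0,0,0.2,0,0,0,0,0,0,0.4,0,0,0,0,0,0,0.4,0,0,0,0,0,0,0.4,0,0,0,0,0,0.04,0.4,0,0,0,0,0,0.08,0.4,0,0,0,0,0,0.1,0.4,0,0,0,0,0,0.1,0.4]}}

```text
time: 18.63
ee_pos: [0.4949, -0.2381, 0.0247]
eef_rot: [0.999, 0.044, -0.0, -0.0]
ft_force: [0.2, -0.3, -0.4]
width: 0.0594
grip_force: 0.0
```

Emit:
{"name": "drive_tool", "arguments": {"series": [0,0,0,0,0,0.02,0.4,0,0,0,0,0,0.04,0.4,0,0,0,0,0,0.06,0.4,0,0,0,0,0,0.08,0.4,0,0,0,0,0,0.08,0.4]}}

```text
time: 19.05
ee_pos: [0.495, -0.2382, 0.0217]
eef_rot: [0.999, 0.044, -0.0, -0.0]
ft_force: [0.2, 0.1, 0.6]
width: 0.0609
grip_force: 0.0
```

```bash
python3 f.py
python3 - <<'E'
from h import *
s=telemetry.read_state(); p=s['ee_pos']; c=cam('scene')
a=cv2.imread('pics/scene8.png'); print(s['width'],proj(c,np.array([[p[0],p[1]+k*.018,z] for k in(-1,1) for z in(.007,.017,.027)])).round(1).tolist())
g=a.max(2)
for y in range(252,286,2): print(y,g[y,374:408:2].tolist(), a[y,390].tolist())
E
```

```text
19.35 [ 0.4951 -0.2383  0.0219] [ 0.02 -0.34  0.08] [ 0.027  0.025 -0.017]
0.060516185178502754 [[398.4, 276.7], [398.7, 272.6], [399.1, 268.4], [381.4, 271.9], [381.7, 267.9], [382.0, 263.8]]
252 [102, 103, 96, 39, 36, 44, 43, 60, 60, 58, 56, 52, 44, 35, 35, 53, 68] [59, 60, 60]
254 [92, 96, 85, 42, 40, 41, 44, 60, 66, 65, 60, 56, 42, 38, 39, 69, 65] [63, 65, 66]
256 [80, 81, 63, 44, 37, 42, 44, 64, 69, 67, 67, 59, 41, 38, 48, 74, 71] [65, 68, 69]
258 [59, 61, 60, 47, 38, 43, 47, 66, 67, 69, 68, 57, 41, 37, 52, 74, 73] [62, 65, 67]
260 [66, 62, 60, 44, 38, 41, 49, 69, 69, 66, 67, 49, 41, 37, 53, 70, 71] [66, 68, 69]
262 [67, 65, 65, 46, 40, 43, 53, 73, 71, 70, 69, 48, 37, 37, 54, 73, 72] [70, 71, 71]
264 [60, 65, 68, 43, 41, 44, 59, 66, 71, 71, 69, 46, 39, 37, 63, 71, 70] [69, 71, 71]
266 [60, 68, 69, 48, 45, 50, 67, 73, 77, 74, 67, 47, 40, 41, 68, 70, 68] [65, 69, 77]
268 [58, 61, 67, 67, 63, 69, 74, 83, 112, 98, 82, 45, 38, 55, 68, 64, 64] [93, 101, 112]
270 [66, 64, 63, 61, 64, 73, 113, 168, 178, 166, 91, 77, 50, 61, 62, 61, 65] [171, 176, 178]
272 [67, 61, 59, 59, 59, 69, 75, 106, 101, 84, 76, 77, 70, 57, 64, 68, 70] [82, 90, 101]
274 [66, 57, 54, 54, 59, 56, 68, 75, 78, 81, 78, 70, 64, 65, 66, 64, 64] [54, 63, 78]
276 [53, 50, 48, 49, 55, 55, 58, 59, 61, 62, 62, 61, 64, 65, 71, 71, 71] [40, 49, 61]
278 [55, 54, 53, 52, 55, 55, 60, 59, 59, 60, 59, 60, 62, 63, 68, 69, 66] [39, 45, 59]
280 [51, 50, 56, 57, 59, 56, 60, 58, 60, 59, 60, 61, 62, 63, 65, 64, 64] [40, 46, 60]
282 [61, 53, 53, 55, 54, 55, 56, 60, 58, 58, 61, 62, 64, 66, 66, 62, 59] [54, 55, 58]
284 [134, 77, 52, 52, 52, 55, 56, 54, 53, 59, 60, 63, 89, 95, 84, 68, 61] [52, 53, 53]
```

No bench contact at TCP z=0.022. The scene pixels put the tips only about 9 mm ahead of the TCP, so I'll keep going down under guard.

Emit:
{"name": "drive_tool", "arguments": {"series": [0,0,0,0,0,0.02,0.2,0,0,0,0,0,0.04,0.1,0,0,0,0,0,0.06,0.05,0,0,0,0,0,0.08,0.05,0,0,0,0,0,0.08,0.05]}}

```text
time: 19.77
ee_pos: [0.495, -0.2382, 0.0184]
eef_rot: [0.999, 0.044, -0.0, -0.0]
ft_force: [-0.2, 0.8, 0.8]
width: 0.0467
grip_force: 0.0
```

Emit:
{"name": "drive_tool", "arguments": {"series": [0,0,0,0,0,0.02,0.05,0,0,0,0,0,0.04,0.05,0,0,0,0,0,0.06,0.05,0,0,0,0,0,0.06,0.05,0,0,0,0,0,0.06,0.05]}}

```text
time: 20.18
ee_pos: [0.495, -0.2382, 0.0162]
eef_rot: [0.999, 0.044, -0.0, 0.0]
ft_force: [1.1, 0.5, -0.2]
width: 0.0454
grip_force: 0.0
```

```bash
python3 f.py
```

```text
20.48 [ 0.4951 -0.2382  0.0163] [ 0.13 -0.17  0.21] [ 0.033  0.035 -0.008]
```

Emit:
{"name": "drive_tool", "arguments": {"series": [0,0,0,0,0,0,-0.1,0,0,0,0,0,0,-0.2,0,0,0,0,0,0,-0.25,0,0,0,0,0,0,-0.3,0,0,0,0,0,0,-0.35,0,0,0,0,0,0,-0.35,0,0,0,0,0,0,-0.35]}}

```text
time: 21.07
ee_pos: [0.4951, -0.2382, 0.0163]
eef_rot: [0.999, 0.044, 0.0, 0.0]
ft_force: [-0.1, -0.1, -0.0]
width: 0.0294
grip_force: 12.0
```

```bash
python3 f.py; python3 -c "
from h import *
s=telemetry.read_state();print(s['width'],s['grip_force'])"
```

```text
21.37 [ 0.4951 -0.2382  0.0163] [-0.06 -0.07 -0.23] [ 0.016  0.032 -0.008]
0.029762784547876543 12.000014930963516
```

```bash
cat > b.py <<'E'
from h import *
s=telemetry.read_state(); c=cam('scene'); b=camera('scene')[:,:,::-1]
print(s['ee_pos'].round(4),s['width'],s['grip_force'])
u,v=proj(c,np.r_[s['ee_pos'][:2],s['ee_pos'][2]-.012][None])[0]; print('tool px',u,v)
u,v=int(u),int(v)
hsv=cv2.cvtColor(b,cv2.COLOR_BGR2HSV); m=((hsv[...,0]<20)&(hsv[...,1]>60)&(hsv[...,2]>40)&(hsv[...,2]<170)).astype('uint8')
for y in range(v-12,v+14): print(y,''.join('#' if m[y,x] else ('+' if b[y,x].max()>110 else ('.' if b[y,x].max()>50 else ' ')) for x in range(u-20,u+21)))
E
python3 b.py
python3 - <<'E'
import cv2
b=cv2.imread('pics/scene0.png'); hsv=cv2.cvtColor(b,cv2.COLOR_BGR2HSV); m=((hsv[...,0]<20)&(hsv[...,1]>60)&(hsv[...,2]>40)&(hsv[...,2]<170))
for y in range(264,284): print(y,''.join('#' if m[y,x] else ('+' if b[y,x].max()>110 else ('.' if b[y,x].max()>50 else ' ')) for x in range(369,410)))
E
```

```text
[ 0.4951 -0.2382  0.0163] 0.029762784547876543 12.000014930963516
tool px 389.728079324253 275.4221910107755
263 .........       ..............     ......
264 .........       ..............     ......
265 .........       .............      ......
266 .........       .............      ......
267 .........      ..########....      ......
268 .........      #####..+####..      ......
269 .........     .##.++++++.###.      ......
270 .........     ###++++++++###.     .......
271 .........    .###.++++++.###.     .......
272 ..............####.+++.#####.     .......
273 ..............##############.    ........
274 ..............##############     ........
275 ........    ..##############.   .........
276 .......     ..##############.. ..........
277 .........  ...##############.............
278 ...............#############.............
279 ................############.............
280 .. ..  ..........##########..............
281 .........................................
282 +++......................................
283 +++++..... ..............................
284 +++++++..............
[... 424 characters left out ...]
++........
269 ..............###++++++++###+............
270 ..............###++++++++####+..........+
271 ..............###++++++++#####........+++
272 ..............####+++++#######......++++.
273 ...+++........###############............
274 .....+........###############...........+
275 ..............##############............+
276 ..............##############.....++++....
277 ..............##############......++.....
278 ...............#############.............
279 ................############.............
280 ..................########...............
281 +++..........................++++........
282 ++++++.......................+++++.......
283 +++++++......................++++........
```

The disc is unmoved and upright between the fingers, with the tips about 8 mm above the bench. I'll lift.

Emit:
{"name": "drive_tool", "arguments": {"series": [0,0,0,0,0,-0.05,-0.4,0,0,0,0,0,-0.15,-0.4,0,0,0,0,0,-0.3,-0.4,0,0,0,0,0,-0.5,-0.4,0,0,0,0,0,-0.5,-0.4,0,0,0,0,0,-0.5,-0.4], "grip_force": 15}}

```text
time: 21.92
ee_pos: [0.4956, -0.2385, 0.0371]
eef_rot: [0.999, 0.044, 0.001, 0.0]
ft_force: [-0.8, 0.7, -0.3]
width: 0.0292
grip_force: 15.0
```

```bash
python3 b.py
```

```text
[ 0.4956 -0.2385  0.0371] 0.029190307125002094 15.000001341104507
tool px 390.5728989881411 266.757851471548
254 .........       .............      ......
255 .........       .............      ......
256 .........      ..............      ......
257 .........      ..............      ......
258 .........      ...#####......      ......
259 .........      .#####..###...     .......
260 .........     .###.+++++###..     .......
261 .........     ##.+++++++.###.     .......
262 .........    .###+++++++.###.     .......
263 ..............####.+++.#####.    ........
264 ..............##############     ........
265 ..............##############     ........
266 ..............##############    .........
267 ..............##############... .........
268 ..............##############.............
269 ..............##############.............
270 ...............#############.............
271 .................#########...............
272 ...................#####.................
273 .........................................
274 .........................................
275 ....... .  ..............................
276 ......     ..............................
277 ........  ...............................
278 .........................................
279 .........................................
```

Run:
```python
from h import *
print(telemetry.read_state()['joint_positions'].round(2))
t=cam('top'); b=cv2.imread('pics/t6.png')
# TCP then (.4309,.1503,.2074)
for z in(.28,.33,.37,.42): print(z,[onz(t,u,231,z)[:2].round(3).tolist() for u in(239,261)])
g=b.max(2)
for y in range(220,270,3): print(y,''.join('%4d'%x for x in g[y,230:290:3]))
```

```text
[ 0.61  0.37 -0.28  1.85  0.13  0.94 -1.21]
0.28 [[0.479, 0.108], [0.478, 0.064]]
0.33 [[0.474, 0.097], [0.474, 0.055]]
0.37 [[0.47, 0.087], [0.47, 0.048]]
0.42 [[0.466, 0.076], [0.465, 0.039]]
220  223 205 206 208 201 196 207 206 203 204 205 203 163 157 209 212 117  53  54  52
223  202 205 206 163 196 205 193 205 206 204 207 154 134 145 147 208 131  56  47  56
226  202 207 202 200 205 208 208 204 205 208 208 145 153 149 110 209 139  63  43  50
229  205 204 196 202 204 203 207 208 210 206 207 197 131 110 180 210 156  66  48  55
232  207 201 206 174 192 184  97 106  99  99 105 210 206 206 209 205 154  64  44  54
235  207 206 201  73  69  67  61  96 152  95  85 208 205 209 205 204 170  78  43  51
238   91  89 103  68  60  63  65  69 119  99  85 211 208 210 209 209 198  80  44  59
241   68  66  65  67  69  61  71  65 103 134  94 203 198 170 156 148 132  78  44  57
244  144 163 184  83  64  66  65  67  83 102  99  76  75  71  54  50  47  54  54  54
247   83  80  78  73  65  70  65  67  74 105 102  48  40  49  48  54  56  53  53  56
250   66  63  57  62  68  64  64  70  65 105 107  41  45  51  55  55  58  54  58  57
253   61  61  66  62  67  70  65  61  65  93 109  48  52  57  60  59  58  50  57  54
256   66  63  60  66  67  66  70  66  65  70 109  44  52  52  52  57  44  50  49  48
259   61  55  64  57  68  64  63  63  67  63 100  46  53  53  57  54  54  53  61  45
262   66  66  65  59  60  59  68  67  60  66  63  51  53  56  55  57  54  64  55  58
265   64  61  61  62  61  58  61  64  65  90  64  48  54  46  55  64  60  53  58  59
268   87  91  98  94  61  59  55  65  62  61  62  44  50  48  52  60  51  58  52  56
```

The only body forward of the tool axis is the gripper's, about 40 mm, so there's nothing to hit the lid or knob. I'll transit at height.

```bash
python3 -c "
from h import *
print(move([.5121,.1566,.14],5.2))"
```

```text
[ 6.000e-03 -8.000e-03 -2.200e-02  1.296e+00 -9.795e+00 -2.588e+00]
```

Emit:
{"name": "drive_tool", "arguments": {"series": [0,0,0,0,0,-0.6,-0.4,0,0,0,0,0,-1.3,-0.4,0,0,0,0,0,-2,-0.4,0,0,0,0,0,-2.6,-0.4,0,0,0,0.1,-0.6,-2.6,-0.4,0,0,0,0.2,-1.4,-2.6,-0.4,0,0,0,0.3,-2.2,-2.6,-0.4,0,0,0,0.4,-3,-2.6,-0.4,0,0,0,0.5,-3.8,-2.6,-0.4,0,0,0,0.6,-4.6,-2.6,-0.4]}}

```text
time: 22.8
ee_pos: [0.5022, -0.0513, 0.14]
eef_rot: [0.999, 0.044, -0.0, 0.0]
ft_force: [1.0, -0.6, -0.7]
width: 0.0293
grip_force: 15.0
```

Emit:
{"name": "drive_tool", "arguments": {"series": [0,0,0,0.1,-0.8,0,-0.4,0,0,0,0.2,-1.6,0,-0.4,0,0,0,0.3,-2.4,0,-0.4,0,0,0,0.4,-3.2,0,-0.4,0,0,0,0.5,-4,0,-0.4,0,0,0,0.6,-4.6,0,-0.4,0,0,0,0.65,-5,0,-0.4,0,0,0,0.7,-5.2,0,-0.4,0,0,0,0.7,-5.2,0,-0.4,0,0,0,0.7,-5.2,0,-0.4]}}

```text
time: 23.63
ee_pos: [0.5121, 0.156, 0.1399]
eef_rot: [0.999, 0.044, -0.0, 0.0]
ft_force: [-0.0, -0.3, -0.5]
width: 0.0295
grip_force: 15.0
```

```bash
python3 f.py; python3 -c "
from h import *
s=telemetry.read_state(); print(s['width'],s['eef_rot'])
print(move([.5121,.1566,.05],5.2))"
```

```text
23.93 [0.5123 0.1559 0.1403] [ 0.16  0.01 -0.36] [ 0.014  0.043 -0.002]
0.029245104567197457 [9.99043757e-01 4.37209742e-02 1.02920178e-04 1.92094695e-04]
[ 5.000e-03 -2.000e-03 -3.800e-02 -3.000e-03 -1.900e-02  2.257e+00]
```

Emit:
{"name": "drive_tool", "arguments": {"series": [0,0,0,0,-0.02,0.5,-0.4,0,0,0,0,-0.02,1,-0.4,0,0,0,0,-0.02,1.5,-0.4,0,0,0,0,-0.02,1.9,-0.4,0,0,0,0,-0.02,2.2,-0.4,0,0,0,0,-0.02,2.3,-0.4,0,0,0,0,-0.02,2.3,-0.4,0,0,0,0,-0.02,2.3,-0.4]}}

```text
time: 24.6
ee_pos: [0.5124, 0.1577, 0.0489]
eef_rot: [0.999, 0.044, 0.0, -0.0]
ft_force: [0.8, -0.6, 0.2]
width: 0.0294
grip_force: 15.0
```

```bash
python3 f.py; python3 -c "
from h import *
print(move([.5121,.1566,.0305],5.2))"
```

```text
24.9 [0.5124 0.1577 0.0488] [ 0.16 -0.02 -0.5 ] [0.001 0.018 0.011]
[ 0.001 -0.012 -0.022 -0.01   0.027  0.458]
```

Emit:
{"name": "drive_tool", "arguments": {"series": [0,0,0,-0.01,0.025,0.05,-0.4,0,0,0,-0.01,0.025,0.15,-0.4,0,0,0,-0.01,0.025,0.22,-0.4,0,0,0,-0.01,0.025,0.28,-0.4,0,0,0,-0.01,0.025,0.34,-0.4,0,0,0,-0.01,0.025,0.34,-0.4,0,0,0,-0.01,0.025,0.34,-0.4]}}

```text
time: 25.48
ee_pos: [0.5116, 0.1566, 0.0344]
eef_rot: [0.999, 0.044, -0.0, 0.0]
ft_force: [0.2, 0.3, 0.2]
width: 0.0292
grip_force: 15.0
```

```bash
python3 f.py
```

```text
25.78 [0.5118 0.1566 0.0348] [ 0.34  0.07 -0.4 ] [0.038 0.022 0.001]
```

The underside is at about 18.5 mm, below the insert top with no force, so the disc is entering the pocket.

Emit:
{"name": "drive_tool", "arguments": {"series": [0,0,0,0,0,0.03,-0.4,0,0,0,0,0,0.06,-0.4,0,0,0,0,0,0.09,-0.4,0,0,0,0,0,0.1,-0.4,0,0,0,0,0,0.1,-0.4,0,0,0,0,0,0.1,-0.4]}}

```text
time: 26.28
ee_pos: [0.5117, 0.1566, 0.0306]
eef_rot: [0.999, 0.044, -0.0, 0.0]
ft_force: [-0.5, 0.8, -0.5]
width: 0.0292
grip_force: 15.0
```

```bash
python3 f.py
```

```text
26.58 [0.5117 0.1566 0.0307] [-0.02 -0.01 -0.26] [0.014 0.008 0.014]
```

Emit:
{"name": "drive_tool", "arguments": {"series": [0,0,0,0,0,0,-0.3,0,0,0,0,0,0,-0.25,0,0,0,0,0,0,-0.2,0,0,0,0,0,0,-0.1,0,0,0,0,0,0,0,0,0,0,0,0,0,0,0,0,0,0,0,0,0]}}

```text
time: 27.17
ee_pos: [0.5117, 0.1566, 0.0307]
eef_rot: [0.999, 0.044, 0.0, 0.0]
ft_force: [-0.2, -0.7, -0.0]
width: 0.0429
grip_force: 0.0
```

Emit:
{"name": "drive_tool", "arguments": {"series": [0,0,0,0,0,-0.1,0,0,0,0,0,0,-0.4,0,0,0,0,0,0,-0.9,0,0,0,0,0,0,-1.5,0,0,0,0,-0.6,0,-2.2,0,0,0,0,-1.2,0,-3,0,0,0,0,-2,0,-4,0,0,0,0,-2,0,-4.4,0,0,0,0,-2,0,-4.4,0]}}

```text
time: 27.92
ee_pos: [0.4328, 0.1507, 0.2127]
eef_rot: [0.999, 0.045, 0.004, -0.0]
ft_force: [1.1, 0.2, 0.2]
width: 0.0435
grip_force: 0.0
```

Run:
```python
from h import *
for i in range(4): camera('wrist')
c=cam('wrist'); s=telemetry.read_state(); print(s['time'],s['ee_pos'],s['width'])
a=save('wrist','w9')[:,:,::-1]; hsv=cv2.cvtColor(a,cv2.COLOR_BGR2HSV)
m=((hsv[...,0]<20)&(hsv[...,1]>60)&(hsv[...,2]<170)).astype('uint8'); m[200:]=0
k=max(cv2.findContours(m,0,1)[0],key=cv2.contourArea); (u,v),rr=cv2.minEnclosingCircle(k)
f=328.25; print(u,v,rr,cv2.boundingRect(k))
for z in(.030,.037): 
    p=onz(c,u,v,z); print('sample',z,p,'expected radius px',f*.016/np.linalg.norm(c['xyz']-p))
b=camera('scene')[:,:,::-1]; sc=cam('scene')
for z in(.030,.037): print(proj(sc,np.array([[.513,.1565,z]])))
hs=cv2.cvtColor(b,cv2.COLOR_BGR2HSV)
for y in range(212,232): print(y,''.join('#' if hs[y,x,0]<20 and hs[y,x,1]>60 and b[y,x].max()<170 else '.' for x in range(215,265)))
```

```text
28.1167 [0.43192831 0.14936384 0.20632566] 0.04354663435477276
320.0 102.41935729980469 15.708587646484375 (305, 87, 30, 32)
sample 0.03 [0.51288938 0.1562805  0.03      ] expected radius px 15.56181942111747
sample 0.037 [0.51267649 0.15626024 0.037     ] expected radius px 15.891583565403494
[[238.4352581  219.04376706]]
[[238.16337087 216.50266805]]
212 ..................................................
213 ..................................................
214 ..................................................
215 ..................................................
216 ..................................................
217 ..................................................
218 ...........................#......................
219 ...................#.......##.....................
220 ..................##.....####.....................
221 ..................###########.....................
222 ...................##########.....................
223 .......................######.....................
224 ..................................................
225 ..................................................
226 ..................................................
227 ..................................................
228 ..................................................
229 ..................................................
230 ..................................................
231 ..................................................
```

Run:
```python
from h import *
s5=cv2.imread('pics/s5.png'); b=camera('scene')[:,:,::-1]
n=cv2.resize(b[120:260,150:330],(720,560),interpolation=2)
for nm,im in(('s5',s5),('now',n)):
    m=(im[90:160,360:450].min(2)>140); ys,xs=np.nonzero(m); print(nm,xs.mean()+360,ys.mean()+90,m.sum())
c=cam('wrist');a=camera('wrist')
print(telemetry.read_state()['time'],r.close_job())
```

```text
s5 400.13307823129253 117.50085034013605 2352
now 400.30928270042193 117.43881856540085 2370
the job is handed in; nothing more can be done
28.3167 None
```

The job is handed in at about 28 s of the 72 s: the lid rests open against its bar by itself, and the brown sample sits in the middle pocket, within about 1 mm of centre. I did not re-check the other loose things at the end, and inferred that the sample is fully home from the lowering height, the lack of resistance and a final camera fix.

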